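# Swing the slicing guide square on its pivot pin

### The job

The long steel slicing guide on the wooden board has been left askew, with the pivot pin in its notch. Push it near its free end so that it swings round against the pin until it lies parallel to the board's long edges, with the pin still in the notch; push it flat along the board, do not lift it. Leave the short spare guide, the pepper mill and the tuna tin where they are.

Things in the scene. Friction and masses are not known exactly. Their poses are not given: they have to be found in the camera images.
- board: Wooden board fixed to the worktop, 190 mm (own x) by 290 mm (own y, its long edges) by 18 mm thick. Origin at the centre of its underside, z up. Its x points roughly away from the robot and its y to the robot's left.
- pivot (a point): The foot of the fixed dark steel pivot pin, on the pin's axis at the board's top face (board frame x = +40 mm, y = +30 mm, z = 18 mm). The pin is 10 mm in diameter, with a 15 mm wide head from 26 to 34 mm above the board.
- guide: Long steel slicing guide: loose flat bar 240 x 40 x 10 mm, about 0.25 kg, held only by friction. Origin on its underside, at the pin's axis when seated; own y along its length, z up. Square tail at y = +85 mm, rounded free end at y = -155; plain edge facing the robot at x = -29, far edge at x = +11 mm with a notch 14 mm wide, 16 deep, open to +x. Right when its y is parallel to the board's y.
- guide_end (a point): In the guide near its free end, mid-width, half-way through its thickness (guide frame x -9, y -135, z 5 mm; same axes). The plain edge to push on is 20 mm from here toward the guide's -x. At the start the free end is swung 27 to 53 degrees toward the robot (guide yaw less than board yaw); pushed here toward its +x, the guide bears on the pin and turns about it.
- spare_guide: Bystander: the short spare guide, a loose plain steel bar without notch, 145 mm long (own x), 30 mm wide, 10 mm thick, lying on the worktop to the left of the board. Origin on its underside, near its middle.
- pepper_mill: Bystander: loose pepper mill, 44 mm in diameter, 90 mm high, upright on the worktop to the right of the board. Origin at the centre of its base.
- tuna_tin: Bystander: loose low tin, 86 mm in diameter, 40 mm high, upright on the worktop to the left of the board, further back. Origin at the centre of its base.

How it is judged (in metres and radians):
At the end, for the whole second after the job is handed in: The long guide lies flat and at rest on the board, parallel to the board's long edges within 10 degrees, its free end still toward the board's right-hand end, with the pivot pin in its notch (guide origin within 10 mm of the pin's axis) (angle between the y axis of guide and the y axis of board, either way round below 0.175 rad and y of guide_end in the frame of board below -0.05 m and horizontal distance between guide and pivot below 0.01 m and z of guide in the frame of board below 0.023 m and linear speed of guide below 0.02 m/s and angular speed of guide below 0.1 rad/s); the robot touches nothing.
It fails at once if the guide is lifted or tipped off the board (z of guide_end in the frame of board above 0.038 m or z of guide in the frame of board above 0.033 m).
It fails at once if a bystander is moved by more than 20 mm (distance of any of spare_guide, pepper_mill, tuna_tin from where it was at the start of the episode above 0.02 m).
It also fails if it takes over 32 s, if anything falls off the work surface, if the arm or the gripper's body presses on something with over 40 N, if the wrist force passes 120 N, or if a joint passes its speed limit or range.

### The arm

A 6-joint arm with a two-finger parallel gripper is mounted at the origin on a cart in front of the work surface, level with it; the furniture and walls round the work are solid. World frame = base frame: x ahead of the robot, y to its left, z up, the work surface at z = 0. Lengths are in mm, angles in rad, forces in N, time in s.
With the tool pointing down it reaches from about 300 to 775 mm from the base axis. Payload 14.6 kg.
Tool frame: the origin (TCP) lies between the finger pads; the fingertips stand 17 mm ahead of it and the grasp point (between the pads) lies 2 mm behind it; z points along the fingers, y is the line along which they close (so a half turn about z gives the same grasp; the last joint's range is limited). The gripper opens to 85 mm and grips with 20 to 120 N. Pads are 22 mm wide; open, the fingers measure 114 mm over their backs; the gripper's body (76 mm by 85 mm) begins 54 mm behind the grasp point. The pads swing forward as they close: fully open they stand 13 mm farther back than shut.
Start: joints at [-1.318, 0.3, 1.521, -0, 1.321, -0.067], TCP at [172.9, -522.106, 248.281] pointing down, gripper open.
Joint ranges: [-3.03, 3.03], [-0.79, 2.21], [0.23, 2.52], [-1.04, 4.18], [0, 3.07], [-2.55, 2.55]. Speed limits (rad/s): [2.22, 2.22, 2.57, 3.14, 3.14, 3.14].

### API

Orientations are given as a rotation vector (axis times angle).
In Python, from plant import robot gives the robot as it stands. The module is installed in compiled form; this text tells all that it offers. Calls block until the motion is done:
- robot.movep(position, orientation): joint-space move of the TCP to a pose.
- robot.line_to(position, ori=None, v=150, until_force=None): straight line of the TCP; ori=None keeps the orientation; v is the mean speed in mm/s. With until_force (N) it stops when the force on the tool has changed by that much, and returns True; else False.
- robot.set_joints(angles): joint-space move.
- robot.open() and robot.close_gripper(effort=None): open the fingers fully, or close them until they stop; effort is the grip in N (None keeps the last).
- robot.dwell(seconds).
- robot.solve_ik(position, orientation): joint angles nearest the present ones, or None.
- robot.capture(name): name is "side" or "top"; returns (picture, depth): 480x640x3 uint8, blue, green, red; 480x640 float32, mm along the optical axis (not along the pixel's ray), 0 where there is no reading.
- robot.camera_model(name): a dict with "mtx" (3x3 intrinsics, pixels), "camera_from_world" (4x4, takes a point from world to camera coordinates). Camera axes: x right, y down, z forward; pixel columns grow to the right and rows downward; lengths in mm; the calibration is good to about 2 mm. A picture is of the moment at which its call begins. camera_model takes no time and is no camera call.
A pose or a line that the arm cannot do raises robot.IKError and nothing moves.
- robot.finish_job(): hands the job in; it is judged then, once.
Readings, each from a call of its own:
- robot.get_clock(): time.
- robot.get_joint_pos(): joint angles.
- robot.get_dq(): joint speeds.
- robot.get_joint_efforts(): joint torques, N m.
- robot.get_ee_pos(): TCP position.
- robot.get_tool_rot(): TCP orientation.
- robot.get_force(): force on the tool from outside, world axes, zero at the start.
- robot.get_moment(): the same for the moment, N m.
- robot.get_opening(): finger opening in mm.
- robot.get_grip_force(): force on a finger pad.
Only numpy, scipy, OpenCV 4.12 (cv2) and the standard library are available. Lean on these libraries where they do the work, as an engineer would, in place of code of your own. Each camera call takes 0.05 s, during which the arm holds its last target. There are 200 camera calls.

## Working session

There is one attempt and no reset: what is moved stays moved. The work goes in short steps, each a Python script; the robot and the scene stay as the last script left them, time stands still between calls to the robot, and variables do not carry over. Pictures are saved under pics/ and viewed, at most 10 in all, crops included, and the job is handed in when it is done.

```bash
mkdir -p pics
python3 - <<'E'
from plant import robot
import cv2,numpy as np
for n in("top","side"):
    p,d=robot.capture(n); cv2.imwrite(f"pics/{n}0.png",p); np.save(f"{n}0.npy",d)
    m=robot.camera_model(n); print(n,m["mtx"].round(1).tolist(),np.linalg.inv(m["camera_from_world"]).round(3).tolist())
print(robot.get_clock())
E
```

```text
top [[489.7, 0.0, 324.7], [0.0, 489.7, 235.7], [0.0, 0.0, 1.0]] [[-0.027, -0.986, 0.166, 387.838], [-0.999, 0.024, -0.021, -91.037], [0.017, -0.166, -0.986, 1311.484], [0.0, 0.0, 0.0, 1.0]]
side [[596.6, 0.0, 323.7], [0.0, 596.6, 229.8], [0.0, 0.0, 1.0]] [[-0.853, -0.317, 0.414, 45.163], [-0.521, 0.53, -0.669, 782.138], [-0.008, -0.786, -0.618, 877.668], [0.0, 0.0, 0.0, 1.0]]
0.1
```

View pics/top0.png

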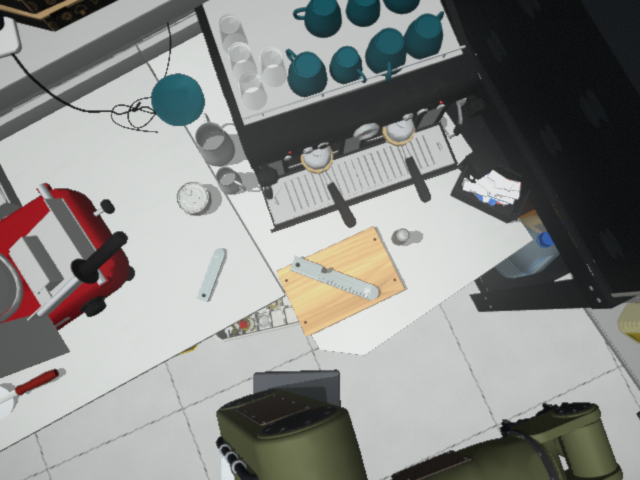

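View pics/side0.png

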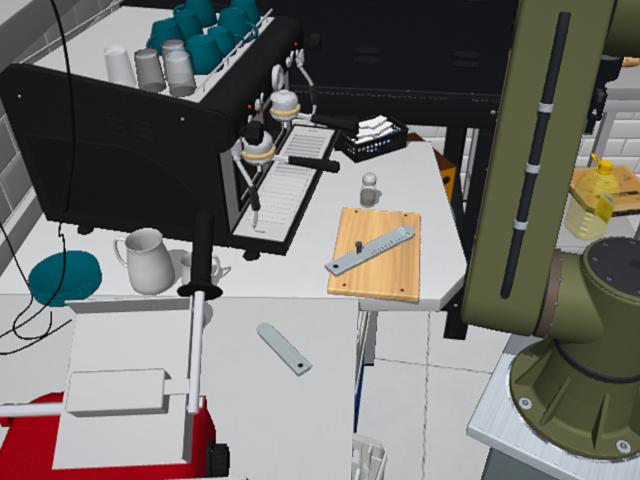

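The top view shows the board with corners near (277,270), (376,227), (407,290) and (305,335). The guide runs from its tail at (293,262) to its free end at (380,292), with the pin near (325,270). The mill is at (402,237), close to the board's right end, and the espresso machine is behind.

```bash
cat > h.py <<'E'
from plant import robot
import cv2,numpy as np
def ray(n,uv,z):
    m=robot.camera_model(n); T=np.linalg.inv(m["camera_from_world"])
    uv=np.atleast_2d(uv).astype(float)
    d=np.c_[uv,np.ones(len(uv))]@np.linalg.inv(m["mtx"]).T@T[:3,:3].T
    o=T[:3,3]; return o[:2]+d[:,:2]*((z-o[2])/d[:,2])[:,None]
def rect(n,mask,z):
    c=max(cv2.findContours(mask,cv2.RETR_EXTERNAL,cv2.CHAIN_APPROX_NONE)[0],key=cv2.contourArea)
    P=ray(n,cv2.convexHull(c)[:,0],z).astype(np.float32)
    b=cv2.boxPoints(cv2.minAreaRect(P)); e=[b[1]-b[0],b[2]-b[1]]
    e.sort(key=np.linalg.norm); s,l=e
    if l[1]<0:l=-l
    return b.mean(0),np.linalg.norm(l),np.linalg.norm(s),np.arctan2(-l[0],l[1]),c
def look(n,p):
    """board and guide (centre, length, width, yaw of long axis as y)"""
    roi=np.zeros(p.shape[:2],np.uint8)
    h=cv2.cvtColor(p,cv2.COLOR_BGR2HSV)
    x0,y0,x1,y1=(265,215,415,345) if n=="top" else (322,200,430,305)
    roi[y0:y1,x0:x1]=255
    w=cv2.inRange(h,(8,60,90),(28,255,255))&roi
    w=cv2.morphologyEx(w,cv2.MORPH_OPEN,np.ones((3,3)))
    cs=cv2.findContours(w,cv2.RETR_EXTERNAL,cv2.CHAIN_APPROX_NONE)[0]
    hull=cv2.convexHull(np.vstack([c for c in cs if cv2.contourArea(c)>150]))
    B=np.zeros_like(w); cv2.fillConvexPoly(B,hull,255)
    g=cv2.inRange(h,(80,10,60),(120,140,255))&cv2.erode(B,np.ones((3,3)))
    return rect(n,B,18),rect(n,g,28),B,g
E
python3 - <<'E'
from h import *
for n in("top","side"):
    p=cv2.imread(f"pics/{n}0.png"); b,g,B,G=look(n,p)
    for r in(b,g): print(n,r[0].round(1),r[1:3],np.degrees(r[3]).round(2))
    yb=b[3];R=np.array([[np.cos(yb),-np.sin(yb)],[np.sin(yb),np.cos(yb)]])
    print("pivot",b[0]+R@[40,30])
    q=p.copy();cv2.drawContours(q,[b[4],g[4]],-1,(0,0,255),1)
    x,y,w,h=cv2.boundingRect(B); q=q[y-20:y+h+20,x-20:x+w+20]
    cv2.imwrite(f"pics/{n}m.png",cv2.resize(q,None,fx=3.2,fy=3.2,interpolation=0))
print("mill",ray("top",[402,237],45),ray("side",[369,200],20))
E
```

```text
top [ 485.  -156.3] (np.float32(291.17886), np.float32(190.33624)) 23.69
top [ 488.6 -141.5] (np.float32(232.38588), np.float32(34.78882)) -22.17
pivot [ 509.60770494 -112.72134089]
side [ 482.1 -146.8] (np.float32(306.9455), np.float32(190.36606)) 23.69
side [ 493.4 -139.3] (np.float32(239.39774), np.float32(59.533096)) -22.05
pivot [ 506.69312733 -103.26170397]
mill [[ 591.99828282 -321.48021721]] [[ 586.00124742 -306.23222554]]
```

View pics/topm.png

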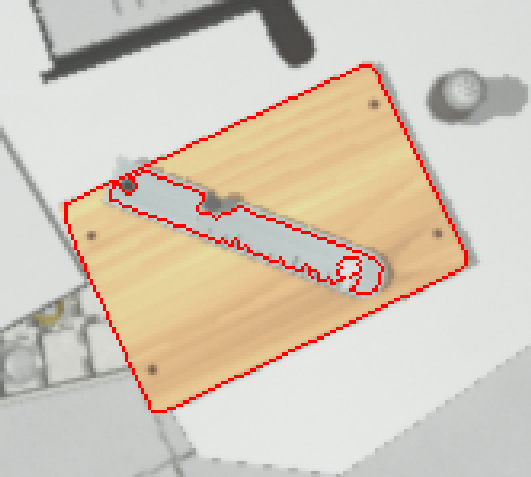

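The guide's measured centre matches, to within 1 mm, what its dimensions predict if it is seated on the pivot at (509.6, −112.7). It needs to turn about 46°. I'll push the plain edge along an arc about the pin with the gripper closed.

```bash
cat >> h.py <<'E'
from scipy.spatial.transform import Rotation as Ro
PV=np.array([509.6,-112.7])
def pose(deg,gx,gy,z,flip):
    t=np.radians(deg);c,s=np.cos(t),np.sin(t)
    p=PV+np.array([[c,-s],[s,c]])@[gx,gy]
    r=(Ro.from_euler('z',deg+180*flip,degrees=True)*Ro.from_euler('x',180,degrees=True)).as_rotvec()
    return [*p,z],r
E
cat > push.py <<'E'
from h import *
robot.close_gripper(20)
best=None
for f in(0,1):
    q=[robot.solve_ik(*pose(a,-40,-120,38,f)) for a in(-22,0,24)]
    print(f,[None if k is None else np.round(k,2).tolist() for k in q])
    if all(k is not None for k in q):
        m=max(abs(k[5]) for k in q)
        if best is None or m<best[0]: best=(m,f)
f=best[1]
robot.movep(*pose(-22.2,-56,-120,140,f))
hit=robot.line_to(*pose(-22.2,-56,-120,38,f),v=80,until_force=15)
print("down",hit,np.round(robot.get_ee_pos(),1),robot.get_clock())
if not hit:
    print("touch",robot.line_to(*pose(-22.2,-42,-120,38,f),v=40))
    for a in np.arange(-22.2,20,5):
        h=robot.line_to(*pose(a,-40,-120,38,f),v=60,until_force=40)
        print(round(a),h,np.round(robot.get_force(),1))
        if h: break
print(robot.get_clock(),np.round(robot.get_ee_pos(),1))
p,d=robot.capture("top");cv2.imwrite("pics/top1.png",p)
cv2.imwrite("pics/top1c.png",cv2.resize(p[180:370,240:450],None,fx=3,fy=3))
print("flip",f)
E
python3 push.py
```

```text
0 [[-0.53, 0.44, 1.9, -0.0, 0.81, 1.42], [-0.53, 0.52, 1.76, -0.0, 0.86, 1.04], [-0.49, 0.61, 1.62, 0.0, 0.92, 0.66]]
1 [[-0.53, 0.44, 1.9, 0.0, 0.81, -1.72], [-0.53, 0.52, 1.76, 0.0, 0.86, -2.1], [-0.49, 0.61, 1.62, 0.0, 0.92, -2.48]]
down False [ 412.6 -202.8   38.4] 3.8167
touch False
-22 False [1.  0.2 0.1]
-17 False [-0.5 -0.8 -0.2]
-12 False [-0.4 -0.8  0. ]
-7 False [-0.9  0.2 -0.3]
-2 False [-0.2 -0.1  0.1]
3 False [-0.5  0.4  0.2]
8 False [ 0.3 -0.6 -0.4]
13 False [-0.7  0.1 -0.5]
18 False [-0.4 -0.   0.8]
7.2333 [ 507.8 -239.    37.9]
flip 0
```

View pics/top1c.png

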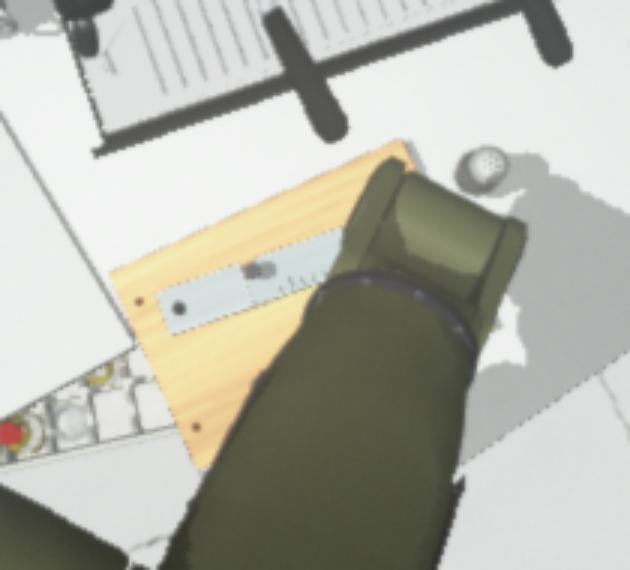

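The guide has swung with the gripper. Its edge slopes about 20° in the crop against 24.5° for the board, and the pin is in the notch at crop (258,270). I'll finish the arc, back off and check.

Run:
```python
from h import *
print(robot.line_to(*pose(23.2,-40,-120,38,0),v=30,until_force=40))
robot.dwell(.3)
robot.line_to(*pose(23.2,-60,-120,38,0),v=60)
robot.line_to(*pose(23.2,-60,-120,160,0),v=100)
robot.set_joints([-1.318,0.3,1.521,0,1.321,-0.067])
p,d=robot.capture("top");cv2.imwrite("pics/top2.png",p)
b,g,B,G=look("top",p)
for r in(b,g): print(r[0].round(1),r[1:3],np.degrees(r[3]).round(2))
t=g[3];R=np.array([[np.cos(t),-np.sin(t)],[np.sin(t),np.cos(t)]])
print("origin-pivot",g[0]-R@[-9,-35]-PV,robot.get_clock())
cv2.imwrite("pics/top2c.png",cv2.resize(p[180:370,170:450],None,fx=2.8,fy=2.8))
```

```text
False
[ 484.9 -156. ] (np.float32(290.7452), np.float32(190.3575)) 23.65
[ 516.  -147.9] (np.float32(232.61545), np.float32(35.258797)) 23.33
origin-pivot [0.8377113  0.54778696] 11.6417
```

View pics/top2c.png

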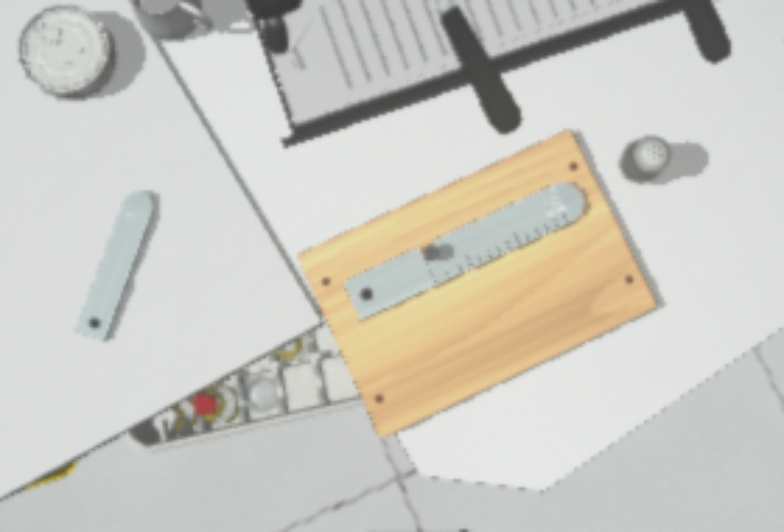

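The guide is now parallel to the board (23.3° against 23.65°), the pin is in the notch at crop (435,252), and the bystanders haven't moved.

```bash
python3 -c "
from plant import robot
print(robot.finish_job())"
```

```text
the job is handed in; nothing more can be done
None
```

I handed the job in after about 12 s of robot time: the guide measures within 0.5° of parallel to the board's long edges, its origin is about 1 mm from the pin's axis with the pin in the notch, and the bystanders look unmoved; the judge's result was not shown.

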